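# Set out four post shoes for tack welding

## Robot

A 7-joint arm with a two-finger parallel gripper is mounted at the origin on the work surface. World frame = base frame: x ahead of the robot, y to its left, z up, the work surface at z = 0. Lengths are in m, angles in rad, forces in N, time in s.
With the tool pointing down it reaches from about 0.35 to 0.9 m from the base axis. Payload 7.2 kg.
Tool frame: the origin (TCP) lies midway between the tips of the shut fingers; the grasp point (between the pads) lies 19 mm behind it; z points along the fingers, y is the line along which they close (so a half turn about z gives the same grasp; the last joint's range is limited). The gripper opens to 85 mm and grips with 20 to 120 N. Pads are 22 mm wide; open, the fingers measure 114 mm over their backs; the gripper's body (76 mm by 85 mm) begins 54 mm behind the grasp point. The pads swing forward as they close: fully open they stand 13 mm farther back than shut.
Start: joints at [-1.37, 0.411, -0.013, 1.596, 0.006, 1.134, -0.082], TCP at [0.166, 0.603, 0.231] pointing down, gripper open.
Joint ranges: [-2.95, 2.95], [-0.29, 1.99], [-1.47, 1.44], [0.14, 2.54], [-1.03, 4.17], [0.13, 1.85], [-2.86, 2.86]. Speed limits (rad/s): [2.39, 2.39, 3.01, 3.01, 3.14, 3.14, 3.14].

## Interface

Orientations are given as a rotation vector (axis times angle).
In Python, from workcell import sensors, grab_frame, camera_params, workorder gives the robot as it stands. The module is installed in compiled form; this text tells all that it offers.
- The arm moves only by the tool carry_out, never from a script. Its argument "rows" is one flat list of numbers, 6 for each row, row after row: the shift along the tool's x, y, z in units of 30 mm (1.0 is 30 mm), then the turn, a rotation vector about the tool's x, y, z in rad. In form: [x, y, z, rx, ry, rz, x, y, z, rx, ry, rz, ...]. A call has 1 to 8 rows; each row shifts and turns the commanded pose from where the row before left it, along the tool's axes as they then stand; what a row does not reach is not made up. A row lasts 1/10 s, in which the tool goes at most 50 mm and 8.59 degrees, less where a joint would pass 70% of its speed; a pose out of reach is approached as far as the arm can. A call is refused whole if a number of a shift passes 1 or a number of a turn 0.15, either way. A call with a gripper value outside its range is refused whole. "gripper" is the closure in counts, from 0 (fully open) to 255 (shut), set as the call begins (left out, the last holds). The fingers move at their own pace and stop on an object; "force" is the grip in N (left out, the last holds). Time passes only in rows, so rows that do not move let the fingers close. It gives the time, the measured TCP pose, the force, the opening and the grip force at its end, in the units of the state.
- sensors.sense(): the state, without advancing time (a new reading comes with each control period).
- grab_frame(name): name is "side" or "top" or "wrist"; returns the picture (400x640x3 uint8, red, green, blue); there is no depth.
- camera_params(name): a dict with "fx", "fy", "cx", "cy" (pixels), "k1" (the pictures are not rectified: a ray, as slopes to the right and down, at radius r is drawn at 1 + k1 r^2 times it, then the intrinsics apply), "rvec" (rotation vector, rad) and "tvec" (3), from world to camera coordinates, as OpenCV has them. Camera axes: x right, y down, z forward; pixel columns grow to the right and rows downward; lengths in m; the calibration is good to about 2 mm. A picture is of the moment at which its call begins: read the wrist's pose just before it. camera_params takes no time and is no camera call; for the wrist camera it gives the pose at the moment of the call.
- workorder.hand_in(): hands the job in; it is judged then, once.
The state is a dict: "t": time; "joint_pos": joint angles; "joint_vel": joint speeds; "joint_efforts": joint torques, N m; "position": TCP position; "tcp_rot": TCP orientation; "force": force on the tool from outside, world axes, zero at the start; "moment": the same for the moment, N m; "finger_gap": finger opening in m; "gripper_force": force on a finger pad.
Only numpy, scipy, OpenCV 4.12 (cv2) and the standard library are available. Lean on these libraries where they do the work, as an engineer would, in place of code of your own. Each camera call takes 0.05 s, during which the arm holds its last target. There are 200 camera calls.

## Task

Set out the four post shoes ready for tack welding: stand each of the four tubes upright in the middle of its own base plate - round tubes on round plates, square on square, the larger tube on the larger plate - with the sides of the square ones parallel to the sides of their plates. Set the tubes down rather than dropping them, do not tip any over, and leave the solid bar end and the hammer where they are.

Things in the scene. Friction and masses are not known exactly. Their poses are not given: they have to be found in the camera images.
- round_tube_large_mid (a point): the larger round tube: an open dark steel tube, 48 mm outside diameter, wall 4 mm, 80 mm long, cut square at both ends, loose, standing on end on the bench among the others; the point is its centre, half-way up (40 mm above its foot); z runs along the tube; between 0.2 and 0.65 kg
- round_plate_large_top (a point): the larger round base plate: dark steel, 100 mm diameter, 8 mm thick, lying flat and loose on the bench, with four bolt holes near its edge and a small vent hole in the middle; the point is the middle of its upper face; z is up
- round_tube_small_mid (a point): the smaller round tube: an open dark steel tube, 34 mm outside diameter, wall 3.5 mm, 80 mm long, cut square at both ends, loose, standing on end on the bench among the others; the point is its centre, half-way up (40 mm above its foot); z runs along the tube; between 0.1 and 0.3 kg
- round_plate_small_top (a point): the smaller round base plate: dark steel, 70 mm diameter, 8 mm thick, lying flat and loose on the bench, with four bolt holes near its edge and a small vent hole in the middle; the point is the middle of its upper face; z is up
- square_tube_large_mid (a point): the larger square tube: an open dark steel tube, 50 x 50 mm outside, wall 4 mm, 80 mm long, cut square at both ends, loose, standing on end on the bench among the others; the point is its centre, half-way up (40 mm above its foot); z runs along the tube; x and y are normal to its flat sides; between 0.2 and 0.65 kg
- square_plate_large_top (a point): the larger square base plate: dark steel, 100 x 100 mm, 8 mm thick, lying flat and loose on the bench, with four bolt holes near its edge and a small vent hole in the middle; the point is the middle of its upper face; z is up; x and y are parallel to its sides
- square_tube_small_mid (a point): the smaller square tube: an open dark steel tube, 30 x 30 mm outside, wall 3 mm, 80 mm long, cut square at both ends, loose, standing on end on the bench among the others; the point is its centre, half-way up (40 mm above its foot); z runs along the tube; x and y are normal to its flat sides; between 0.1 and 0.3 kg
- square_plate_small_top (a point): the smaller square base plate: dark steel, 70 x 70 mm, 8 mm thick, lying flat and loose on the bench, with four bolt holes near its edge and a small vent hole in the middle; the point is the middle of its upper face; z is up; x and y are parallel to its sides
- bar_end_mid (a point): a bystander among the tubes: an end of solid bright round bar, 40 mm diameter, 50 mm high, loose, standing on end; not part of the job; the point is its centre, 25 mm above its foot
- hammer_mid (a point): a bystander: a ball-pein hammer lying loose on the bench to the left of the plates, 290 mm long along its x with its wooden handle towards -x, its steel head 130 mm long across the far end (130 mm from the point) and 32 mm high; the point is near the middle of its length, on its handle; not part of the job
Things that resemble listed ones, but are neither listed nor needed, are in the scene too. Leave any red or yellow look-alike of the part that bears round_plate_small_top alone.

How it is judged:
By the outcome, as a careful person would: the job done as asked, in the order asked, and still so for the second after the job is handed in, with the robot touching nothing.
It also fails if it takes over 109 s, if anything falls off the work surface, if the arm or the gripper's body presses on something with over 40 N, if the wrist force passes 120 N, or if a joint passes its speed limit or range.

## Working session

There is one attempt and no reset: what is moved stays moved. The work goes in short steps, Python scripts to look and compute and a tool call to move; the robot and the scene stay as the last step left them, time stands still between calls to the robot, and variables do not carry over. Pictures are saved under pics/ and viewed, at most 14 in all, crops included, and the job is handed in when it is done.

Besides the shell and the picture viewer there is one more tool, called after "Emit:" as name(argument=value, ...), one argument or row to a line, values as JSON. carry_out: Moves the arm, as the interface text tells. Its arguments: {"type":"object","properties":{"rows":{"type":"array","items":{"type":"number"}},"gripper":{"type":"number"},"force":{"type":"number"}},"required":["rows"]}

```bash
mkdir -p pics
python3 - <<'E'
from workcell import sensors, grab_frame, camera_params
import cv2
s=sensors.sense();print(s)
for n in("top","side","wrist"):
    p=camera_params(n);print(n,p)
    im=grab_frame(n);cv2.imwrite(f"pics/a_{n}.png",im[...,::-1])
E
```

```text
{'t': 0.0, 'joint_pos': array([-1.37020121,  0.41187873, -0.01268347,  1.59706166,  0.00557306,
        1.1342847 , -0.08218626]), 'joint_vel': array([ 1.47831995e-03,  8.78385070e-04,  1.12504728e-03,  1.38293588e-03,
        7.98888025e-04, -1.77870371e-03,  4.22926847e-06]), 'joint_efforts': array([-3.54416743e-04, -6.00621414e+01,  6.81998860e-01, -2.99424201e+01,
        1.37629820e-02,  1.05504045e-02,  1.61441096e-05]), 'position': array([0.16589724, 0.60206281, 0.23045919]), 'tcp_rot': array([-4.20935657e-01, -3.11314867e+00,  2.50235960e-03]), 'force': array([ 1.08609824, -0.75383719, -0.19912207]), 'moment': array([-0.0015051 ,  0.00859267,  0.01387865]), 'gripper_force': 0.0, 'finger_gap': 0.08573159070376098}
top {'fx': 396.22332381717104, 'fy': 396.22332381717104, 'cx': 318.3207074472254, 'cy': 198.87944393186845, 'k1': -2.30994735433474e-05, 'rvec': array([ 2.13919208, -2.18744808,  0.13320492]), 'tvec': array([0.08574673, 0.57368616, 1.1843365 ])}
side {'fx': 452.38686809334365, 'fy': 452.38686809334365, 'cx': 313.9527122244628, 'cy': 196.00935743618794, 'k1': -0.015564495582632575, 'rvec': array([ 2.32369796, -0.26075732,  0.0848962 ]), 'tvec': array([-0.54842627,  0.1749663 ,  1.13527754])}
wrist {'fx': 299.88563184976084, 'fy': 299.88563184976084, 'cx': 318.61912817488053, 'cy': 201.26845527212902, 'k1': -0.012049436494127048, 'rvec': array([-2.30187785, -1.7534408 , -0.25830954]), 'tvec': array([-0.62436232, -0.03951517,  0.37986099])}
```

View pics/a_top.png

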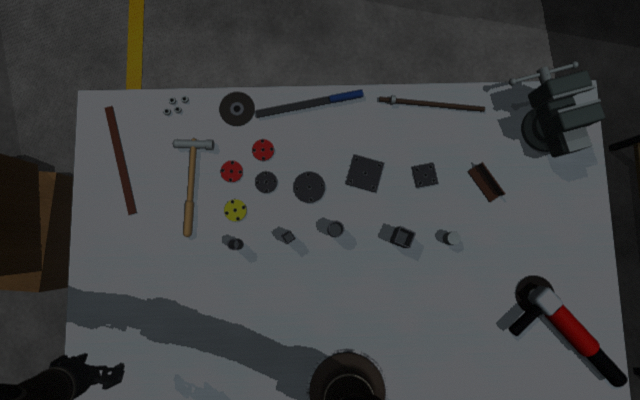

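View pics/a_side.png

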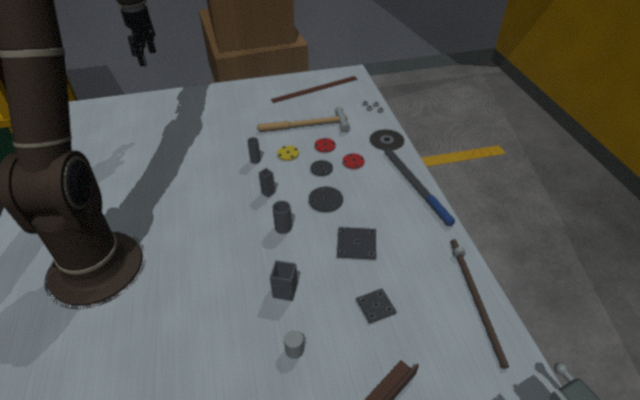

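The top view shows, left to right, the tubes at (235,243) small round, (288,237) small square, (335,229) large round and (402,236) large square, with the bright bar end at (452,238). The plates are at (265,182) small round, (309,187) large round, (365,173) large square and (425,175) small square. The candidates for the small round plate are (265,182) dark, (232,171) and (263,150) red, and (235,210) yellow. The dark one fits, since the text says dark steel. I'll confirm it in a crop and measure.

```bash
cat > h.py <<'E'
import numpy as np, cv2
from workcell import sensors, grab_frame, camera_params
from scipy.spatial.transform import Rotation as R
def ray(p,uv):
    """camera centre and unit world rays for pixels"""
    K=np.array([[p['fx'],0,p['cx']],[0,p['fy'],p['cy']],[0,0,1.]])
    d=np.array([p['k1'],0,0,0])
    n=cv2.undistortPoints(np.float64(uv).reshape(-1,1,2),K,d)[:,0]
    Rm=R.from_rotvec(p['rvec']).as_matrix()
    v=np.c_[n,np.ones(len(n))]@Rm
    return -Rm.T@p['tvec'], v/np.linalg.norm(v,axis=1)[:,None]
def plane(p,uv,z):
    c,v=ray(p,uv); return c+v*((z-c[2])/v[:,2])[:,None]
def tri(pa,ua,pb,ub):
    ca,a=ray(pa,[ua]);cb,b=ray(pb,[ub]);a=a[0];b=b[0]
    s=np.linalg.lstsq(np.c_[a,-b],cb-ca,rcond=None)[0]
    x=ca+a*s[0];y=cb+b*s[1]; return (x+y)/2,np.linalg.norm(x-y)
E
python3 - <<'E'
from h import *
T=cv2.imread('pics/a_top.png');S=cv2.imread('pics/a_side.png')
pt,ps=camera_params('top'),camera_params('side')
cv2.imwrite('pics/crop1.png',cv2.resize(T[135:260,215:475],None,fx=3,fy=3,interpolation=cv2.INTER_CUBIC))
def blob(im,uv,thr=75):
    m=((im.max(2)<thr)).astype(np.uint8)
    n,l,st,c=cv2.connectedComponentsWithStats(m)
    k=l[uv[1]-2:uv[1]+3,uv[0]-2:uv[0]+3];k=k[k>0]
    if len(k)==0:return None
    k=np.bincount(k).argmax()
    cs=cv2.findContours((l==k).astype(np.uint8),0,1)[0][0]
    return cs,cv2.minAreaRect(cs),st[k,4]
for nm,a,b in[('rps',(265,182),(321,168)),('rpl',(309,187),(326,199)),('spl',(365,173),(357,243)),('sps',(425,175),(376,305))]:
    A,B=blob(T,a),blob(S,b)
    print(nm,A[1:],B[1:])
    x,e=tri(pt,A[1][0],ps,B[1][0]);q=plane(pt,A[0][:,0],0.008)
    r=cv2.minAreaRect(np.float32(q[:,:2]*1000))
    print(x.round(4),round(e,4),plane(pt,[A[1][0]],.008)[0].round(4),r)
for nm,a,b in[('rts',(236,243),(253,141)),('sts',(288,237),(266,173)),('rtl',(335,229),(282,206)),('stl',(402,236),(285,267))]:
    x,e=tri(pt,a,ps,b);print(nm,x.round(3),round(e,4),plane(pt,[a],.08)[0].round(3))
E
```

```text
rps (((265.5000305175781, 182.0), (21.920310974121094, 21.92030906677246), 45.0), np.int32(413)) (((321.0, 168.0), (14.0, 20.0), 90.0), np.int32(258))
[ 0.6369  0.2396 -0.004 ] 0.0015 [0.6357 0.238  0.008 ] ((635.8816528320312, 238.0032958984375), (70.05349731445312, 69.12699127197266), 44.40268325805664)
rpl (((308.7500305175781, 186.75), (31.819805145263672, 31.11269760131836), 45.0), np.int32(830)) (((325.5, 199.0), (24.0, 33.0), 90.0), np.int32(664))
[ 0.6185  0.1023 -0.0033] 0.0016 [0.6176 0.102  0.008 ] ((617.8712768554688, 102.0018310546875), (100.97490692138672, 98.48310089111328), 43.68349075317383)
spl (((364.12689208984375, 173.0346221923828), (33.4159049987793, 32.45114517211914), 15.255120277404785), np.int32(1067)) (((356.5207214355469, 243.10635375976562), (38.367950439453125, 29.69573974609375), 3.012787342071533), np.int32(1110))
[ 0.6591 -0.0755 -0.0044] 0.0014 [ 0.6576 -0.074   0.008 ] ((657.7379760742188, -73.93656158447266), (105.48262023925781, 104.54298400878906), 72.98139953613281)
sps (((424.1764221191406, 174.7941436767578), (23.536958694458008, 23.862354278564453), 77.47119140625), np.int32(550)) (((375.8123474121094, 305.5174560546875), (27.649473190307617, 31.791717529296875), 68.74949645996094), np.int32(787))
[ 0.6493 -0.2669 -0.0028] 0.0008 [ 0.6478 -0.2639  0.008 ] ((647.7318725585938, -264.0043640136719), (74.39756774902344, 76.04805755615234), 10.08627700805664)
rts [0.445 0.317 0.078] 0.0023 [0.446 0.316 0.08 ]
sts [0.461 0.165 0.075] 0.0017 [0.46  0.164 0.08 ]
rtl [0.482 0.026 0.074] 0.0037 [0.48  0.026 0.08 ]
stl [ 0.457 -0.17   0.075] 0.0031 [ 0.455 -0.169  0.08 ]
```

View pics/crop1.png

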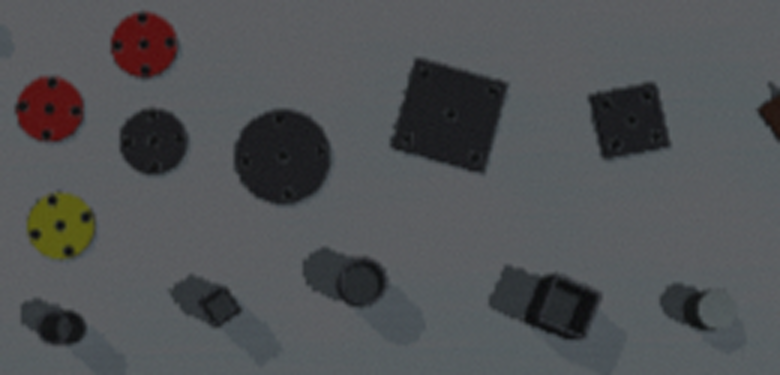

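Seen enlarged, the crop confirms the dark small round plate at top-view (265,182), distinct from the red and yellow look-alikes. Sizes come out at 70, 100, 105 and 75 mm for the four plates, which fits. Now I'll work out the first move, above the small round tube.

```bash
cat >> h.py <<'E'
def st():
    s=sensors.sense();M=R.from_rotvec(s['tcp_rot']).as_matrix();return s,M
def yaw(M): return np.arctan2(M[1,1],M[0,1])  # heading of the tool's y (closing line)
def go(x,y,z,yw=None):
    """units (30 mm) along tool axes and rotation vector, from the state to a tool-down pose with closing line at yw (mod pi)"""
    s,M=st(); y0=yaw(M)
    d=0 if yw is None else (yw-y0+np.pi/2)%np.pi-np.pi/2
    a=y0+d; Y=np.array([np.cos(a),np.sin(a),0]);Z=np.array([0,0,-1.]);X=np.cross(Y,Z)
    rv=R.from_matrix(M.T@np.c_[X,Y,Z]).as_rotvec()
    sh=M.T@(np.array([x,y,z])-s['position'])/.03
    print('t',round(s['t'],2),'pos',s['position'].round(4),'yaw',round(y0,3),'q7',s['joint_pos'][6].round(2),'shift',sh.round(3),'turn',rv.round(3),'gap',round(s['finger_gap'],4))
    return sh,rv
E
python3 - <<'E'
from h import *
s,M=st();p=camera_params('wrist');c,v=ray(p,[(p['cx'],p['cy'])])
print('cam in tool',M.T@(c-s['position']),'axis in tool',M.T@v[0], 'tool axes',M.round(3).tolist())
go(.446,.316,.2)
E
```

```text
cam in tool [ 0.07267854  0.00055565 -0.14284433] axis in tool [-0.29133885 -0.00104544  0.95661935] tool axes [[-0.964, 0.266, -0.0], [0.266, 0.964, -0.001], [-0.0, -0.001, -1.0]]
t 0.15 pos [0.1659 0.6022 0.2306] yaw 1.302 q7 -0.08 shift [-11.534  -6.716   1.031] turn [-0.001  0.     0.   ] gap 0.0855
```

View pics/a_wrist.png

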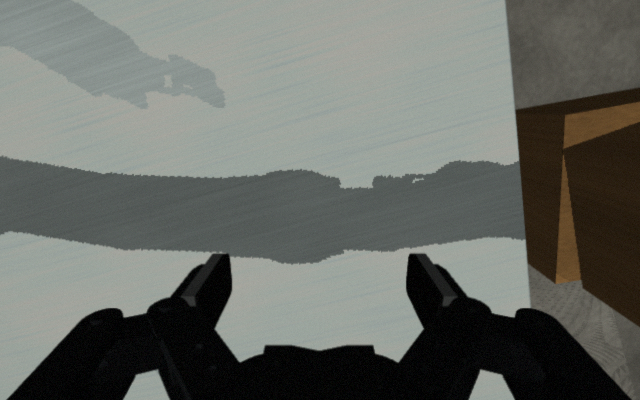

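The wrist view shows only bench, shadow and the open fingers, with the tips near (225,265) and (415,265). The camera looks forward over the TCP. I'll go above the small round tube.

Emit:
carry_out(
  rows=[-0.96,-0.56,0.085,0,0,0,-0.96,-0.56,0.085,0,0,0,-0.96,-0.56,0.085,0,0,0,-0.96,-0.56,0.085,0,0,0,-0.96,-0.56,0.085,0,0,0,-0.96,-0.56,0.085,0,0,0,-0.96,-0.56,0.085,0,0,0,-0.96,-0.56,0.085,0,0,0],
  gripper=0,
  force=40,
)

```text
t: 0.95
position: [0.3531, 0.4106, 0.2106]
tcp_rot: [-0.421, -3.113, 0.0]
force: [-0.4, -0.1, 0.2]
finger_gap: 0.0854
gripper_force: 0.0
```

Emit:
carry_out(
  rows=[-0.96,-0.56,0.085,0,0,0,-0.96,-0.56,0.085,0,0,0,-0.96,-0.56,0.085,0,0,0,-0.96,-0.56,0.085,0,0,0,0,0,0,0,0,0],
)

```text
t: 1.45
position: [0.449, 0.3117, 0.2003]
tcp_rot: [0.432, 3.11, -0.004]
force: [-0.3, -0.4, -0.6]
finger_gap: 0.0851
gripper_force: 0.0
```

Run:
```python
from h import *
go(.446,.316,.2)
im=grab_frame('wrist');cv2.imwrite('pics/b1.png',im[...,::-1])
p=camera_params('wrist');np.save('pics/b1.npy',p)
K=np.array([[p['fx'],0,p['cx']],[0,p['fy'],p['cy']],[0,0,1.]])
print(cv2.projectPoints(np.array([[.446,.316,.08],[.636,.238,.008],[.461,.165,.08]]),p['rvec'],p['tvec'],K,np.array([p['k1'],0,0,0]))[0][:,0])
```

```text
t 1.45 pos [0.449  0.3117 0.2003] yaw 1.295 q7 0.65 shift [0.135 0.112 0.009] turn [-0.002  0.002  0.   ] gap 0.0851
[[320.20113276 191.62164001]
 [302.10882297 324.71477389]
 [173.85490799 246.83577483]]
```

View pics/b1.png

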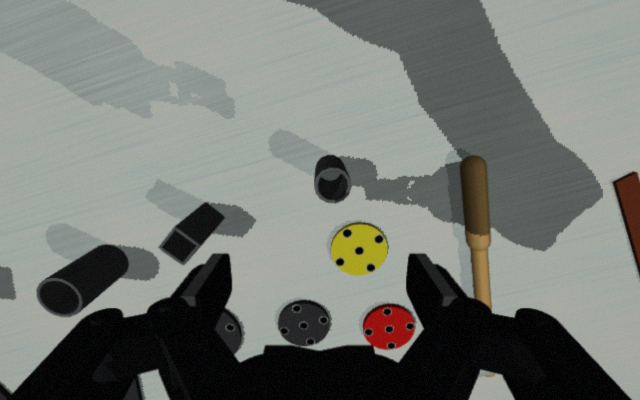

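The small round tube's top is at (332,186), the small square's at (180,245) and the large round's at (60,297). The dark small round plate is at (304,323), near its predicted pixel, so the calibration agrees. I'll survey the plates from straight above the camera's nadir, then the tubes.

Run:
```python
from h import *
go(.71,.17,.24,np.pi/2)
```

```text
t 1.5 pos [0.4471 0.3141 0.2004] yaw 1.297 q7 0.64 shift [-9.734 -2.259 -1.315] turn [-0.001  0.    -0.273] gap 0.0857
```

Emit:
carry_out(
  rows=[0,0,-0.3,0,0,-0.137,0,0,-0.2,0,0,-0.136,-0.97,-0.53,-0.1,0,0,0,-0.97,-0.53,-0.1,0,0,0,-0.97,-0.53,-0.1,0,0,0,-0.97,-0.53,-0.1,0,0,0,-0.97,-0.53,-0.1,0,0,0,-0.97,-0.53,-0.1,0,0,0],
)

```text
t: 2.3
position: [0.621, 0.2226, 0.2336]
tcp_rot: [0.01, -3.141, -0.001]
force: [0.8, 1.5, 0.1]
finger_gap: 0.0856
gripper_force: 0.0
```

Emit:
carry_out(
  rows=[-0.97,-0.53,-0.1,0,0,0,-0.97,-0.53,-0.1,0,0,0,-0.97,-0.53,-0.1,0,0,0,0,0,0,0,0,0,0,0,0,0,0,0],
)

```text
t: 2.8
position: [0.7078, 0.1751, 0.2418]
tcp_rot: [0.007, -3.14, -0.0]
force: [-0.1, -0.2, 0.3]
finger_gap: 0.0857
gripper_force: 0.0
```

```bash
cat >> h.py <<'E'
def snap(name):
    p=camera_params('wrist');im=grab_frame('wrist')[...,::-1].copy();cv2.imwrite(f'pics/{name}.png',im);return p,im
def proj(p,X):
    K=np.array([[p['fx'],0,p['cx']],[0,p['fy'],p['cy']],[0,0,1.]])
    return cv2.projectPoints(np.float64(X).reshape(-1,1,3),p['rvec'],p['tvec'],K,np.array([p['k1'],0,0,0]))[0][:,0]
def find(p,im,guess,z,thr=75,rmax=.05):
    """dark low-saturation blob nearest the guess; contour cast on plane z -> hull centroid, minAreaRect (mm), pixel centroid"""
    m=((im.max(2)<thr)&(im.max(2).astype(int)-im.min(2)<30)).astype(np.uint8)
    u=proj(p,guess)[0]
    r=np.linalg.norm(proj(p,np.array(guess)+[rmax,0,0])[0]-u)
    yy,xx=np.mgrid[:400,:640];m[np.hypot(xx-u[0],yy-u[1])>1.6*r]=0
    m=cv2.morphologyEx(m,cv2.MORPH_OPEN,np.ones((3,3),np.uint8))
    cs=max(cv2.findContours(m,cv2.RETR_EXTERNAL,cv2.CHAIN_APPROX_NONE)[0],key=cv2.contourArea)
    mo=cv2.moments(cs);uv=np.array([mo['m10'],mo['m01']])/mo['m00']
    q=np.float32(plane(p,cs[:,0],z)[:,:2]*1000)
    mo=cv2.moments(cv2.convexHull(q));c=np.array([mo['m10'],mo['m01']])/mo['m00']
    re=cv2.minAreaRect(q)
    return uv,c,re
PL=dict(rps=(.636,.238,.008),rpl=(.618,.102,.008),spl=(.658,-.074,.008),sps=(.648,-.264,.008))
TOP=dict(rps=(265.5,182),rpl=(308.75,186.75),spl=(364.13,173.03),sps=(424.18,174.8))
E
python3 - <<'E'
from h import *
go(.71,-.17,.24,np.pi/2)
p,im=snap('c1');print(yaw(st()[1]))
for n in('rps','rpl','spl'):
    print(n,proj(p,PL[n])[0])
    uv,c,re=find(p,im,PL[n],.008);x,e=tri(p,uv,camera_params('top'),TOP[n])
    print(n,uv.round(1),c.round(1),np.round(re[1],1),round(re[2],2),'tri',x.round(4),round(e,4))
E
```

```text
t 2.8 pos [0.7078 0.1751 0.2418] yaw 1.575 q7 1.34 shift [ -0.026 -11.504   0.055] turn [ 0.    -0.001  0.004] gap 0.0857
1.5763369443444355
rps [371.22759808 111.3379444 ]
rps [369.8 113.6] [638.7 236.3] [65.  67.1] 0.3 tri [ 0.6389  0.2401 -0.0121] 0.0009
rpl [257.53137711  95.11793488]
rpl [257.9  95.3] [619.7 101.3] [96.8 97.7] 0.16 tri [0.618  0.102  0.0056] 0.0002
spl [116.65419059 129.43259838]
spl [116.3 128.7] [659.6 -74.4] [102.2  99.8] 72.86 tri [ 0.6573 -0.0739  0.0086] 0.0004
```

View pics/c1.png

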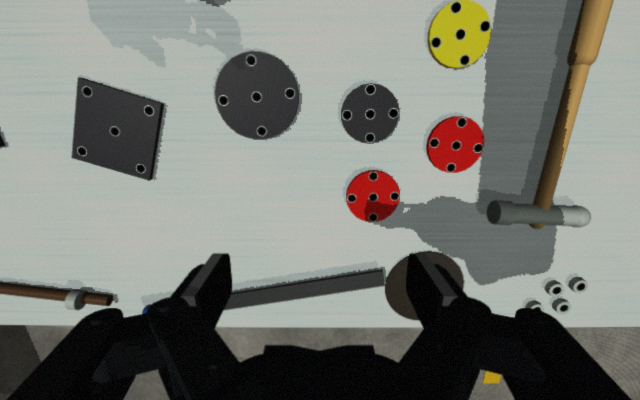

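The wrist view shows the small round plate at (370,113), the large round at (257,96) and the large square at (117,129). All are clear and near prediction, with triangulated heights on the bench. Next is the right side.

Emit:
carry_out(
  rows=[0,-0.96,0,0,0,0,0,-0.96,0,0,0,0,0,-0.96,0,0,0,0,0,-0.96,0,0,0,0,0,-0.96,0,0,0,0,0,-0.96,0,0,0,0,0,-0.96,0,0,0,0,0,-0.96,0,0,0,0],
)

```text
t: 3.65
position: [0.7084, -0.0545, 0.243]
tcp_rot: [-0.011, 3.142, 0.002]
force: [-0.6, 0.5, -0.3]
finger_gap: 0.0856
gripper_force: 0.0
```

Emit:
carry_out(
  rows=[0,-0.96,0,0,0,0,0,-0.96,0,0,0,0,0,-0.96,0,0,0,0,0,-0.96,0,0,0,0,0,0,0,0,0,0,0,0,0,0,0,0],
)

```text
t: 4.25
position: [0.7093, -0.1698, 0.2427]
tcp_rot: [0.007, -3.141, -0.002]
force: [0.3, 0.7, 0.0]
finger_gap: 0.0853
gripper_force: 0.0
```

Run:
```python
from h import *
go(.53,-.17,.24,np.pi/2)
p,im=snap('c2')
for n in('spl','sps'):
    uv,c,re=find(p,im,PL[n],.008,85);x,e=tri(p,uv,camera_params('top'),TOP[n])
    print(n,uv.round(1),c.round(1),np.round(re[1],1),round(re[2],2),'tri',x.round(4),round(e,4))
    # centre hole: darkest small spot near the centroid
    u=uv.astype(int);cv2.imwrite(f'pics/c2_{n}.png',cv2.resize(im[u[1]-50:u[1]+50,u[0]-60:u[0]+60],None,fx=5,fy=5))
for n in('spl','sps'):
  pass
im=cv2.imread('pics/c2.png')
cv2.imwrite('pics/c2b.png',cv2.resize(im[40:200,120:420],None,fx=2.5,fy=2.5,interpolation=cv2.INTER_CUBIC))
```

```text
t 4.25 pos [ 0.7093 -0.1698  0.2427] yaw 1.575 q7 1.84 shift [5.977 0.022 0.092] turn [ 0.001 -0.     0.005] gap 0.0853
spl [394.  127.9] [659.6 -77.3] [100.9  99.4] 72.89 tri [ 6.583e-01 -7.530e-02 -1.000e-04] 0.0016
sps [239.9 120.1] [ 649.9 -266. ] [69.9 71.4] 9.7 tri [ 6.491e-01 -2.671e-01 -1.000e-04] 0.0017
```

View pics/c2b.png

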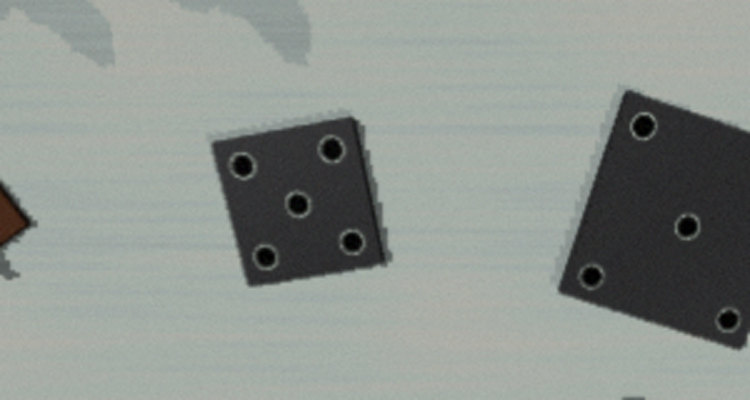

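The crop shows the small square plate's vent hole at full-frame (239.2,121.6) and the large one's at (394.8,130.4). Both are clearly square, at about 9.7° and 72.9°. On to the large square tube.

Emit:
carry_out(
  rows=[1,0,0,0,0,0,1,0,0,0,0,0,1,0,0,0,0,0,1,0,0,0,0,0,1,0,0,0,0,0,0.98,0,0.1,0,0,0,0,0,0,0,0,0,0,0,0,0,0,0],
)

```text
t: 5.1
position: [0.5307, -0.1699, 0.2404]
tcp_rot: [-0.011, 3.14, 0.001]
force: [0.7, 0.5, 0.3]
finger_gap: 0.0855
gripper_force: 0.0
```

```bash
cat >> h.py <<'E'
TB=dict(rts=(.446,.316,.08),sts=(.461,.165,.08),rtl=(.480,.026,.08),stl=(.456,-.170,.08))
TTOP=dict(rts=(236,243),sts=(288,237),rtl=(335,229),stl=(402,236))
E
python3 - <<'E'
from h import *
go(.553,.026,.24,np.pi/2)
p,im=snap('d_stl')
uv,c,re=find(p,im,TB['stl'],.08,85);x,e=tri(p,uv,camera_params('top'),TTOP['stl'])
print(uv,c,re,x,e,proj(p,TB['stl']))
cv2.imwrite('pics/d_stl_c.png',cv2.resize(im[30:260,180:480],None,fx=2.4,fy=2.4,interpolation=cv2.INTER_CUBIC))
# plate holes from c2, with its pose being that of TCP (0.7093,-0.1698,0.2427): camera shifted
pc={k:np.array(v) for k,v in p.items()}
Rm=R.from_rotvec(p['rvec']).as_matrix(); c0=-Rm.T@p['tvec'];s,M=st()
pc['tvec']=-Rm@(c0+np.array([.7093,-.1698,.2427])-s['position'])
print(plane(pc,[(394.8,130.4),(239.2,121.6)],.008))
E
```

```text
t 5.1 pos [ 0.5307 -0.1699  0.2404] yaw 1.578 q7 1.87 shift [-0.789  6.526  0.02 ] turn [0.001 0.002 0.007] gap 0.0855
[311.91974067 105.42432372] [ 454.30230979 -177.12192733] ((454.75823974609375, -177.43087768554688), (47.56944274902344, 48.18429946899414), 66.3232421875) [ 0.45476412 -0.17762207  0.04124148] 0.002474899326132837 [[319.15515568 107.60637471]]
[[ 0.65967117 -0.07635976  0.008     ]
 [ 0.65041326 -0.26694882  0.008     ]]
```

View pics/d_stl_c.png

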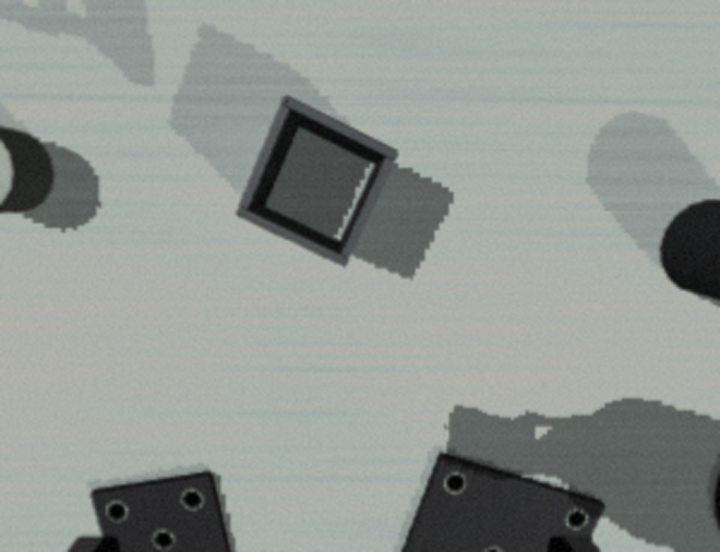

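The crop shows the large square tube's rim centre at full-frame (312,105.8). It is seen end-on at 66°, and 48–49 mm across at z=0.08 confirms its size and height. I'll move over it.

Run:
```python
from h import *
go(.4545,-.1771,.12,np.deg2rad(66.3))
s,M=st();a=np.deg2rad(66.3);Y=np.array([np.cos(a),np.sin(a),0]);X=np.cross(Y,[0,0,-1])
d=(np.array([.4545,-.1771,.12])-s['position'])/.03;print('after turn',X@d,Y@d,-d[2])
```

```text
t 5.15 pos [ 0.5313 -0.1701  0.2402] yaw 1.578 q7 1.87 shift [ 2.568 -0.216  4.004] turn [0.001 0.001 0.421] gap 0.0855
after turn 2.2505550412920545 -1.2412945722576771 4.008044527264707
```

Emit:
carry_out(
  rows=[0,0,0.2,0,0,0.14,0,0,0.3,0,0,0.14,0,0,0.5,0,0,0.14,0.75,-0.41,0.75,0,0,0,0.75,-0.41,0.75,0,0,0,0.75,-0.41,0.75,0,0,0,0,0,0.76,0,0,0,0,0,0,0,0,0],
)

```text
t: 5.95
position: [0.4527, -0.1772, 0.1172]
tcp_rot: [-0.646, -3.07, -0.0]
force: [0.4, -0.2, -0.1]
finger_gap: 0.0857
gripper_force: 0.0
```

Run:
```python
from h import *
go(.4545,-.1771,.036,np.deg2rad(66.3))
```

```text
t 5.95 pos [ 0.4527 -0.1772  0.1172] yaw 1.156 q7 1.56 shift [-0.064  0.028  2.707] turn [-0.001 -0.004 -0.001] gap 0.0857
```

Emit:
carry_out(
  rows=[-0.06,0.03,0.6,0,-0.004,0,0,0,0.6,0,0,0,0,0,0.6,0,0,0,0,0,0.5,0,0,0,0,0,0.4,0,0,0,0,0,0,0,0,0,0,0,0,0,0,0],
)

```text
t: 6.65
position: [0.4566, -0.1784, 0.0388]
tcp_rot: [0.647, 3.07, -0.001]
force: [0.1, -1.1, -0.3]
finger_gap: 0.0855
gripper_force: 0.0
```

Emit:
carry_out(
  rows=[0,0,0,0,0,0,0,0,0,0,0,0,0,0,0,0,0,0,0,0,0,0,0,0,0,0,0,0,0,0,0,0,0,0,0,0,0,0,0,0,0,0,0,0,0,0,0,0],
  gripper=255,
  force=40,
)

```text
t: 7.45
position: [0.4563, -0.1785, 0.0391]
tcp_rot: [0.647, 3.069, -0.001]
force: [-0.5, -0.2, 6.6]
finger_gap: 0.0494
gripper_force: 41.2
```

Run:
```python
from h import *
print(sensors.sense()['force'],sensors.sense()['gripper_force'])
go(.60,-.13,.10,np.deg2rad(72.9))
p,im=snap('e1')
```

```text
[-0.50980208 -0.16333892  6.61799596] 41.171382665634155
t 7.45 pos [ 0.4563 -0.1785  0.0391] yaw 1.155 q7 1.62 shift [-3.738  3.416 -2.009] turn [ 0.     0.005 -0.117] gap 0.0494
```

```bash
cat >> h.py <<'E'
def hole(im,u,r=14):
    """sub-pixel centre of the dark vent hole near pixel u"""
    u=np.round(u).astype(int);w=cv2.GaussianBlur(im[u[1]-r:u[1]+r+1,u[0]-r:u[0]+r+1].max(2),(3,3),0)
    m=(w<25).astype(np.uint8);n,l,s,c=cv2.connectedComponentsWithStats(m)
    k=min([i for i in range(1,n) if s[i,4]>4],key=lambda i:np.hypot(*(c[i]-r)))
    return c[k]+u-r,s[k,4]
def shifted(pos):
    """wrist parameters as if TCP were at pos with the present orientation"""
    p=camera_params('wrist');s,M=st()
    return p,s,M
def wristcam(pos,rv):
    """wrist camera parameters for a TCP pose, via the fixed mount"""
    p=camera_params('wrist');s,M=st();Rm=R.from_rotvec(p['rvec']).as_matrix();c=-Rm.T@p['tvec']
    ct=M.T@(c-s['position']);Rt=Rm@M;N=R.from_rotvec(rv).as_matrix()
    q=dict(p);Rn=Rt@N.T;q['rvec']=R.from_matrix(Rn).as_rotvec();q['tvec']=-Rn@(np.array(pos)+N@ct);return q
E
python3 - <<'E'
from h import *
A=(wristcam([.7078,.1751,.2418],[.007,-3.14,0]),cv2.imread('pics/c1.png'))
B=(wristcam([.7093,-.1698,.2427],[.007,-3.141,-.002]),cv2.imread('pics/c2.png'))
for n,(p,im),u in[('rps',A,(370,113.5)),('rpl',A,(257,96)),('spl',A,(114,131)),('spl',B,(394.8,130.4)),('sps',B,(239.2,121.6))]:
    h,a=hole(im,u);print(n,h.round(1),a,plane(p,[h],.008)[0].round(4))
h1=hole(A[1],(114,131))[0];h2=hole(B[1],(394.8,130.4))[0];print(tri(A[0],h1,B[0],h2))
E
```

```text
rps [369.6 113.6] 30 [0.6386 0.2368 0.008 ]
rpl [256.2  96.5] 28 [0.6195 0.1009 0.008 ]
spl [114.1 131.1] 22 [ 0.66   -0.0771  0.008 ]
spl [394.4 130.4] 29 [ 0.66   -0.0761  0.008 ]
sps [238.8 121.2] 26 [ 0.6498 -0.2667  0.008 ]
(array([ 0.65993343, -0.07638729,  0.00908281]), np.float64(2.3564406835530328e-06))
```

The holes agree across both views: the large square plate is at (0.660,-0.0765) and z=0.009, as expected. Lift and carry.

Emit:
carry_out(
  rows=[0,0,-0.4,0,0,0,0,0,-0.8,0,0.003,0,0,0,-0.8,0,0.002,-0.117,-0.8,0.75,0,0,0,0,-0.95,0.9,0,0,0,0,-0.95,0.9,0,0,0,0,-0.95,0.9,0,0,0,0,-0.95,0.9,0,0,0,0],
)

```text
t: 8.3
position: [0.6266, -0.0934, 0.0985]
tcp_rot: [-0.467, -3.105, 0.0]
force: [0.6, -0.8, -3.2]
finger_gap: 0.0498
gripper_force: 43.1
```

Emit:
carry_out(
  rows=[-0.96,0.9,0,0,0,0,0,0,0,0,0,0,0,0,0,0,0,0],
)

```text
t: 8.6
position: [0.661, -0.076, 0.0976]
tcp_rot: [-0.465, -3.104, 0.0]
force: [-0.6, -0.6, -4.6]
finger_gap: 0.05
gripper_force: 42.9
```

Run:
```python
from h import *
print(sensors.sense()['force'],sensors.sense()['gripper_force'])
go(.6621,-.0771,.05,np.deg2rad(72.9))
p,im=snap('e2')
cv2.imwrite('pics/e2c.png',im)
```

```text
[-0.6252289  -0.63143666 -4.6195722 ] 42.93440401554108
t 8.6 pos [ 0.661  -0.076   0.0976] yaw 1.274 q7 1.45 shift [-0.049 -0.024  1.587] turn [-0.001 -0.003  0.001] gap 0.05
```

View pics/e2.png

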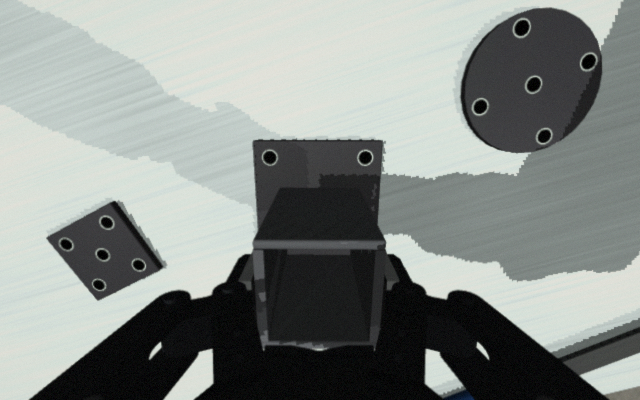

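The held square tube (near edge at y≈190, rim 255–385) is square to and centred on the plate, whose near edge spans 253–383 at y≈140. Lower it.

Emit:
carry_out(
  rows=[-0.05,-0.02,0.4,0,-0.003,0,0,0,0.5,0,0,0,0,0,0.4,0,0,0,0,0,0.2,0,0,0,0,0,0.05,0,0,0,0,0,0,0,0,0,0,0,0,0,0,0],
)

```text
t: 9.35
position: [0.6632, -0.0781, 0.0522]
tcp_rot: [0.467, 3.104, -0.0]
force: [0.4, -0.9, -3.6]
finger_gap: 0.0497
gripper_force: 42.9
```

Run:
```python
from h import *
print(sensors.sense()['force'],sensors.sense()['gripper_force'])
go(.6621,-.0771,.0471,np.deg2rad(72.9))
```

```text
[ 0.39819065 -0.93205196 -3.55220815] 42.913801074028015
t 9.35 pos [ 0.6632 -0.0781  0.0522] yaw 1.272 q7 1.46 shift [0.043 0.02  0.169] turn [ 0.     0.003 -0.   ] gap 0.0497
```

Emit:
carry_out(
  rows=[0.04,0.02,0.07,0,0,0,0,0,0.06,0,0,0,0,0,0,0,0,0],
)

```text
t: 9.65
position: [0.6616, -0.0769, 0.0477]
tcp_rot: [0.467, 3.105, -0.0]
force: [-0.2, -0.6, -4.1]
finger_gap: 0.0498
gripper_force: 42.9
```

Run:
```python
from h import *
print(sensors.sense()['force'],sensors.sense()['gripper_force'])
go(.6621,-.0771,.0471,np.deg2rad(72.9))
```

```text
[-0.17880681 -0.63295632 -4.06069647] 42.9155695438385
t 9.65 pos [ 0.6616 -0.0769  0.0477] yaw 1.272 q7 1.46 shift [-0.019 -0.002  0.019] turn [ 0.     0.002 -0.   ] gap 0.0498
```

Emit:
carry_out(
  rows=[-0.02,0,0.04,0,0,0,0,0,0,0,0,0],
)

```text
t: 9.85
position: [0.6623, -0.0771, 0.0473]
tcp_rot: [0.467, 3.105, 0.0]
force: [-2.9, 0.7, 3.7]
finger_gap: 0.0495
gripper_force: 43.4
```

Emit:
carry_out(
  rows=[0,0,0.04,0,0,0,0,0,0,0,0,0],
)

```text
t: 10.05
position: [0.6623, -0.0771, 0.0472]
tcp_rot: [0.467, 3.104, 0.001]
force: [-7.3, 1.2, 11.8]
finger_gap: 0.0495
gripper_force: 44.5
```

Emit:
carry_out(
  rows=[0,0,-0.04,0,0,0,0,0,0,0,0,0,0,0,0,0,0,0,0,0,0,0,0,0,0,0,0,0,0,0,0,0,0,0,0,0,0,0,-0.3,0,0,0,0,0,-0.6,0,0,0],
  gripper=0,
)

```text
t: 10.85
position: [0.6613, -0.0771, 0.0729]
tcp_rot: [-0.467, -3.106, 0.001]
force: [0.6, -0.3, -0.5]
finger_gap: 0.0853
gripper_force: 0.0
```

Emit:
carry_out(
  rows=[0,0,-1,0,0,0,0,0,-1,0,0,0,0,0,-1,0,0,0,0,0,-1,0,0,0,0,0,-1,0,0,0,0,0,-0.5,0,0,0,0,0,0,0,0,0],
)

```text
t: 11.55
position: [0.6631, -0.0774, 0.2413]
tcp_rot: [0.467, 3.1, 0.0]
force: [0.1, -0.1, 0.2]
finger_gap: 0.0858
gripper_force: 0.0
```

Run:
```python
from h import *
go(.553,.026,.24,np.deg2rad(72.9))
p,im=snap('f1')
```

```text
t 11.55 pos [ 0.6631 -0.0774  0.2413] yaw 1.272 q7 1.42 shift [4.522 2.212 0.019] turn [ 0.001  0.006 -0.   ] gap 0.0858
```

Emit:
carry_out(
  rows=[0.88,0.3,0,0,0.006,0,0.88,0.3,0,0,0,0,0.88,0.3,0,0,0,0,0.88,0.3,0,0,0,0,0.88,0.3,0,0,0,0,0,0,0,0,0,0,0,0,0,0,0,0],
)

```text
t: 12.3
position: [0.5484, 0.0051, 0.2378]
tcp_rot: [-0.465, -3.101, -0.0]
force: [0.5, -0.3, -0.3]
finger_gap: 0.0855
gripper_force: 0.0
```

Run:
```python
from h import *
p,im=snap('f2')
uv,c,re=find(p,im,TB['rtl'],.08,85,.03)
print(proj(p,TB['rtl']),uv,c,re)
go(c[0]/1000,c[1]/1000,.12)
g=tri(camera_params('top'),TTOP['rtl'],p,uv);print(g)
```

```text
[[318.42700868 112.29447011]] [316.80158221 115.78276673] [483.04306161  23.40345841] ((483.1162414550781, 23.05910873413086), (41.62946319580078, 42.910926818847656), 73.95222473144531)
t 12.35 pos [0.5489 0.0044 0.238 ] yaw 1.272 q7 1.25 shift [ 2.265 -0.038  3.944] turn [-0.001 -0.005 -0.   ] gap 0.0854
(array([4.83339425e-01, 2.26560193e-02, 9.04756956e-05]), np.float64(9.277291343089327e-05))
```

View pics/f2.png

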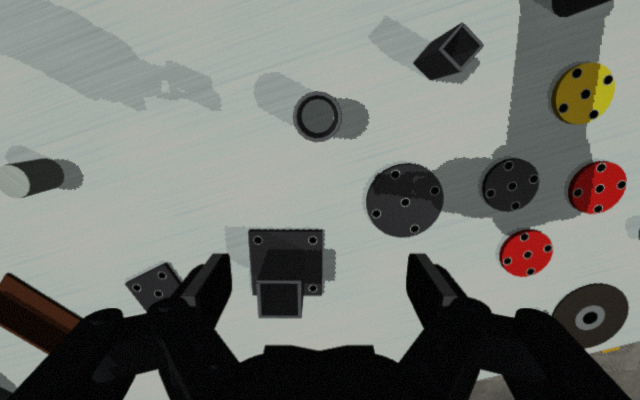

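The large round tube's rim is at (317,116), at its predicted place and 48 px across, which is 48 mm at z=0.08. The placed square tube (280,298) stands square on its plate. Grasp the large round tube.

Emit:
carry_out(
  rows=[0.75,-0.01,0.9,0,-0.005,0,0.75,-0.01,0.9,0,0,0,0.76,-0.01,0.9,0,0,0,0,0,0.9,0,0,0,0,0,0,0,0,0,0,0,0,0,0,0],
)

```text
t: 12.95
position: [0.4846, 0.0231, 0.131]
tcp_rot: [0.469, 3.106, -0.002]
force: [0.6, -0.6, 0.3]
finger_gap: 0.0854
gripper_force: 0.0
```

Run:
```python
from h import *
go(.483,.0234,.037)
```

```text
t 12.95 pos [0.4846 0.0231 0.131 ] yaw 1.271 q7 1.21 shift [ 5.700e-02 -3.000e-03  3.133e+00] turn [-0.001  0.     0.   ] gap 0.0854
```

Emit:
carry_out(
  rows=[0.05,0,0.7,0,0,0,0,0,0.7,0,0,0,0,0,0.7,0,0,0,0,0,0.6,0,0,0,0,0,0.43,0,0,0,0,0,0,0,0,0,0,0,0,0,0,0],
)

```text
t: 13.65
position: [0.4835, 0.0241, 0.0378]
tcp_rot: [0.468, 3.105, 0.0]
force: [0.2, -0.3, -0.1]
finger_gap: 0.0857
gripper_force: 0.0
```

Emit:
carry_out(
  rows=[0,0,0,0,0,0,0,0,0,0,0,0,0,0,0,0,0,0,0,0,0,0,0,0,0,0,0,0,0,0,0,0,0,0,0,0,0,0,0,0,0,0,0,0,0,0,0,0],
  gripper=255,
  force=40,
)

```text
t: 14.45
position: [0.4832, 0.0244, 0.038]
tcp_rot: [0.467, 3.104, 0.001]
force: [-1.5, -0.3, 5.5]
finger_gap: 0.0481
gripper_force: 40.1
```

```bash
cat >> h.py <<'E'
def place(tube,plate,yw,h=.06):
    """in-hand offset along tool x, target TCP over plate at yw (deg, closing line)"""
    s,M=st();off=(np.array([*tube,0])-s['position'])[:2]@M[:2,0]
    a=np.deg2rad(yw);X=np.array([-np.sin(a),np.cos(a)]);t=np.array(plate)-off*X
    d=t-s['position'][:2];print('off',off.round(4),'target',t.round(4),'after lift+turn: shift',(X@d/.03).round(3),(d@[np.cos(a),np.sin(a)]/.03).round(3))
E
python3 - <<'E'
from h import *
go(.6195,.101,.1)
place((.483,.0234),(.6195,.101),72.9)
E
```

```text
t 14.45 pos [0.4832 0.0244 0.038 ] yaw 1.272 q7 1.25 shift [-3.594  3.78  -2.054] turn [ 0.001  0.002 -0.   ] gap 0.0481
off -0.0001 target [0.6194 0.101 ] after lift+turn: shift -3.588 3.777
```

Emit:
carry_out(
  rows=[0,0,-0.4,0,0.002,0,0,0,-0.8,0,0,0,0,0,-0.8,0,0,0,-0.72,0.76,0,0,0,0,-0.72,0.76,0,0,0,0,-0.72,0.76,0,0,0,0,-0.72,0.75,0,0,0,0,-0.71,0.75,0,0,0,0],
)

```text
t: 15.25
position: [0.6193, 0.1016, 0.0966]
tcp_rot: [-0.467, -3.104, 0.0]
force: [-0.4, -0.8, -4.4]
finger_gap: 0.0478
gripper_force: 42.5
```

Emit:
carry_out(
  rows=[0,0,0,0,0,0,0,0,0.3,0,0,0,0,0,0.4,0,0,0,0,0,0.4,0,0,0,0,0,0.3,0,0,0,0,0,0,0,0,0,0,0,0,0,0,0],
)

```text
t: 15.95
position: [0.6187, 0.1007, 0.0547]
tcp_rot: [-0.468, -3.105, 0.0]
force: [0.4, 0.4, -4.4]
finger_gap: 0.0476
gripper_force: 42.8
```

Run:
```python
from h import *
go(.6194,.101,.046)
p,im=snap('g1');print(sensors.sense()['force'])
```

```text
t 15.95 pos [0.6187 0.1007 0.0547] yaw 1.272 q7 1.15 shift [-0.019  0.017  0.292] turn [-0.    -0.002 -0.   ] gap 0.0476
[-0.01655718 -0.36184361 -4.97319378]
```

Emit:
carry_out(
  rows=[-0.02,0.01,0.14,0,0,0,0,0,0.1,0,0,0,0,0,0.03,0,0,0,0,0,0,0,0,0],
)

```text
t: 16.4
position: [0.6194, 0.1011, 0.0467]
tcp_rot: [-0.467, -3.105, -0.0]
force: [-0.5, -0.5, -4.1]
finger_gap: 0.048
gripper_force: 42.8
```

Emit:
carry_out(
  rows=[0,0,0.03,0,0,0,0,0,0,0,0,0],
)

```text
t: 16.6
position: [0.6198, 0.1011, 0.0463]
tcp_rot: [-0.468, -3.106, -0.001]
force: [-1.0, -0.8, -2.6]
finger_gap: 0.0476
gripper_force: 42.8
```

Emit:
carry_out(
  rows=[0,0,0.03,0,0,0,0,0,0,0,0,0],
)

```text
t: 16.8
position: [0.6199, 0.101, 0.0462]
tcp_rot: [-0.468, -3.106, -0.001]
force: [-3.8, -0.5, 5.9]
finger_gap: 0.0479
gripper_force: 43.4
```

Contact. Release, rise, and go to look at the small square tube.

Emit:
carry_out(
  rows=[0,0,-0.03,0,0,0,0,0,0,0,0,0,0,0,0,0,0,0,0,0,0,0,0,0,0,0,0,0,0,0,0,0,0,0,0,0,0,0,-0.3,0,0,0,0,0,-0.6,0,0,0],
  gripper=0,
)

```text
t: 17.6
position: [0.6186, 0.1009, 0.0724]
tcp_rot: [-0.467, -3.103, 0.001]
force: [-0.1, 0.2, 0.2]
finger_gap: 0.0852
gripper_force: 0.0
```

Emit:
carry_out(
  rows=[0,0,-1,0,0,0,0,0,-1,0,0,0,0,0,-1,0,0,0,0,0,-1,0,0,0,0,0,-1,0,0,0,0,0,-0.5,0,0,0,0,0,0,0,0,0],
)

```text
t: 18.3
position: [0.6211, 0.1011, 0.2414]
tcp_rot: [0.467, 3.103, 0.004]
force: [1.3, 0.1, 0.4]
finger_gap: 0.0851
gripper_force: 0.0
```

Run:
```python
from h import *
s,M=st();X=M[:,0]
t=np.array([.461,.163,0])-.073*X; go(t[0],t[1],.24)
t=np.array([.446,.316,0])-.073*X; go(t[0],t[1],.24)
```

```text
t 18.3 pos [0.6211 0.1011 0.2414] yaw 1.272 q7 1.12 shift [3.275 0.4   0.037] turn [ 0.003  0.004 -0.   ] gap 0.0851
t 18.3 pos [0.6211 0.1011 0.2414] yaw 1.272 q7 1.12 shift [5.255 5.127 0.044] turn [ 0.003  0.004 -0.   ] gap 0.0851
```

Emit:
carry_out(
  rows=[0.82,0.1,0.01,0.003,0.004,0,0.82,0.1,0.01,0,0,0,0.82,0.1,0.01,0,0,0,0.82,0.1,0,0,0,0,0,0,0,0,0,0,0,0,0,0,0,0],
)

```text
t: 18.9
position: [0.5289, 0.1415, 0.2371]
tcp_rot: [-0.466, -3.101, 0.004]
force: [0.2, -0.6, -0.1]
finger_gap: 0.085
gripper_force: 0.0
```

Run:
```python
from h import *
p,im=snap('h1')
uv,c,re=find(p,im,TB['sts'],.08,85,.03)
print(proj(p,TB['sts']),uv,c,re)
go(c[0]/1000,c[1]/1000,.12)
cv2.imwrite('pics/h1c.png',cv2.resize(im[40:300,180:480],None,fx=2.3,fy=2.3,interpolation=cv2.INTER_CUBIC))
```

```text
[[321.50577335 111.83410173]] [325.26429102 113.16462509] [463.34401273 167.98289775] ((463.4358825683594, 168.00674438476562), (29.9769287109375, 29.048686981201172), 33.84828567504883)
t 18.95 pos [0.5295 0.141  0.2371] yaw 1.272 q7 0.98 shift [2.354 0.223 3.915] turn [-0.003 -0.005 -0.   ] gap 0.0854
```

View pics/h1c.png

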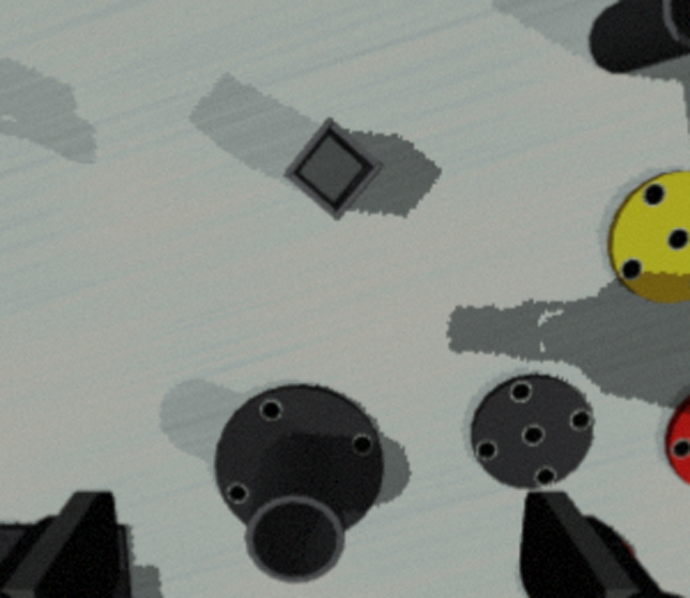

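The crop shows the small square tube end-on with its rim centre at full-frame (325,113), tilted 33.8° and 29–30 mm across, as it should be. The large round tube stands on its plate. Turn and go over it.

Emit:
carry_out(
  rows=[0,0,0.2,0,0,0.137,0,0,0.2,0,0,0.137,0,0,0.2,0,0,0.137,0,0,0.2,0,0,0.137,0,0,0.2,0,0,0.134,0.98,-0.67,0.9,0,0,0,0.98,-0.67,0.9,0,0,0,0,0,0.7,0,0,0],
)

```text
t: 19.75
position: [0.4589, 0.1687, 0.131]
tcp_rot: [-1.473, -2.767, 0.009]
force: [0.4, 0.3, 0.1]
finger_gap: 0.0859
gripper_force: 0.0
```

Emit:
carry_out(
  rows=[0,0,0,0,0,0,0,0,0,0,0,0],
)

```text
t: 19.95
position: [0.4638, 0.1671, 0.133]
tcp_rot: [-1.48, -2.767, 0.007]
force: [0.3, -0.1, 0.6]
finger_gap: 0.0855
gripper_force: 0.0
```

Run:
```python
from h import *
go(.4633,.168,.037,np.deg2rad(33.8))
```

```text
t 19.95 pos [0.4638 0.1671 0.133 ] yaw 0.589 q7 0.26 shift [0.03  0.022 3.201] turn [-0.006 -0.001 -0.001] gap 0.0855
```

Emit:
carry_out(
  rows=[0.03,0.02,0.7,-0.006,-0.001,0,0,0,0.7,0,0,0,0,0,0.7,0,0,0,0,0,0.6,0,0,0,0,0,0.45,0,0,0,0,0,0,0,0,0,0,0,0,0,0,0],
)

```text
t: 20.65
position: [0.4639, 0.1687, 0.0392]
tcp_rot: [1.481, 2.77, 0.003]
force: [-0.6, 0.1, 0.1]
finger_gap: 0.0855
gripper_force: 0.0
```

Emit:
carry_out(
  rows=[0,0,0,0,0,0,0,0,0,0,0,0,0,0,0,0,0,0,0,0,0,0,0,0,0,0,0,0,0,0,0,0,0,0,0,0,0,0,0,0,0,0,0,0,0,0,0,0],
  gripper=255,
  force=35,
)

```text
t: 21.45
position: [0.4626, 0.169, 0.0387]
tcp_rot: [-1.479, -2.771, -0.002]
force: [-0.8, -0.2, 4.3]
finger_gap: 0.0293
gripper_force: 42.3
```

Run:
```python
from h import *
go(.6498,-.2667,.16,np.deg2rad(9.7))
place((.4633,.168),(.6498,-.2667),9.7)
```

```text
t 21.45 pos [0.4626 0.169  0.0387] yaw 0.59 q7 0.31 shift [-15.537  -2.892  -4.063] turn [ 0.001 -0.001  0.421] gap 0.0293
off -0.0013 target [ 0.6496 -0.2655] after lift+turn: shift -15.326 3.704
```

Emit:
carry_out(
  rows=[0,0,-0.4,0,0,0,0,0,-0.9,0,0,0,0,0,-0.9,0,0,0.14,0,0,-0.9,0,0,0.14,0,0,-0.9,0,0,0.141,-0.7,0.17,0,0,0,0,-0.96,0.23,0,0,0,0,-0.96,0.23,0,0,0,0],
)

```text
t: 22.25
position: [0.4943, 0.0942, 0.1591]
tcp_rot: [-2.023, -2.402, -0.002]
force: [0.6, -0.4, -1.2]
finger_gap: 0.0296
gripper_force: 41.6
```

Emit:
carry_out(
  rows=[-0.96,0.23,0,0,0,0,-0.96,0.23,0,0,0,0,-0.96,0.23,0,0,0,0,-0.96,0.23,0,0,0,0,-0.96,0.23,0,0,0,0,-0.96,0.23,0,0,0,0,-0.96,0.23,0,0,0,0,-0.96,0.23,0,0,0,0],
)

```text
t: 23.05
position: [0.5875, -0.1243, 0.1584]
tcp_rot: [-2.025, -2.4, -0.001]
force: [-0.1, 0.2, -1.2]
finger_gap: 0.0292
gripper_force: 41.6
```

Emit:
carry_out(
  rows=[-0.96,0.23,0,0,0,0,-0.96,0.23,0,0,0,0,-0.96,0.23,0,0,0,0,-0.96,0.23,0,0,0,0,-0.9,0.23,0,0,0,0,0,0,0,0,0,0,0,0,0,0,0,0],
)

```text
t: 23.75
position: [0.6448, -0.2582, 0.1577]
tcp_rot: [-2.027, -2.398, -0.0]
force: [-0.5, -0.3, -1.3]
finger_gap: 0.0292
gripper_force: 41.6
```

Run:
```python
from h import *
print(sensors.sense()['force'])
go(.6496,-.2655,.0467,np.deg2rad(9.7))
p,im=snap('i1')
print(proj(p,[.6498,-.2667,.008]))
```

```text
[-0.54836038 -0.25005474 -1.27554636]
t 23.75 pos [ 0.6448 -0.2582  0.1577] yaw 0.168 q7 0.72 shift [-0.273  0.121  3.698] turn [-0.001 -0.002 -0.002] gap 0.0292
[[320.74207341 195.82843715]]
```

View pics/i1.png

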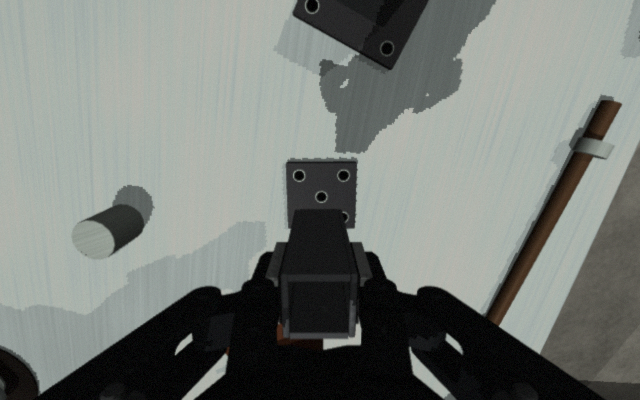

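The vent hole is seen at (321,197) against a predicted (320.7,195.8), so within about 1 mm. The tube is parallel to the plate. Lower it.

Emit:
carry_out(
  rows=[-0.27,0.12,0.5,0,-0.002,-0.002,0,0,0.8,0,0,0,0,0,0.8,0,0,0,0,0,0.8,0,0,0,0,0,0.4,0,0,0,0,0,0.15,0,0,0,0,0,0,0,0,0,0,0,0,0,0,0],
)

```text
t: 24.6
position: [0.651, -0.2654, 0.0554]
tcp_rot: [2.022, 2.401, 0.0]
force: [0.4, -0.2, -2.0]
finger_gap: 0.0295
gripper_force: 41.6
```

Run:
```python
from h import *
print(sensors.sense()['force'])
go(.6496,-.2655,.0467,np.deg2rad(9.7))
```

```text
[ 0.40725501 -0.21359403 -2.02861008]
t 24.6 pos [ 0.651  -0.2654  0.0554] yaw 0.171 q7 0.76 shift [ 0.007 -0.047  0.29 ] turn [0.002 0.002 0.002] gap 0.0295
```

Emit:
carry_out(
  rows=[0,-0.04,0.12,0.002,0.002,0.001,0,0,0.1,0,0,0,0,0,0.04,0,0,0,0,0,0,0,0,0],
)

```text
t: 25.0
position: [0.6491, -0.2655, 0.0469]
tcp_rot: [-2.024, -2.4, 0.001]
force: [0.1, 0.2, 0.2]
finger_gap: 0.0296
gripper_force: 41.8
```

Emit:
carry_out(
  rows=[0,0,0.03,0,0,0,0,0,0,0,0,0],
)

```text
t: 25.2
position: [0.6492, -0.2655, 0.0468]
tcp_rot: [-2.024, -2.401, 0.0]
force: [-4.2, 1.0, 7.4]
finger_gap: 0.0295
gripper_force: 42.7
```

Emit:
carry_out(
  rows=[0,0,0.02,0,0,0,0,0,0,0,0,0],
)

```text
t: 25.4
position: [0.6492, -0.2656, 0.0468]
tcp_rot: [-2.024, -2.401, 0.0]
force: [-5.1, 1.9, 11.0]
finger_gap: 0.0296
gripper_force: 43.2
```

Emit:
carry_out(
  rows=[0,0,-0.05,0,0,0,0,0,0,0,0,0,0,0,0,0,0,0,0,0,0,0,0,0,0,0,0,0,0,0,0,0,0,0,0,0,0,0,-0.3,0,0,0,0,0,-0.6,0,0,0],
  gripper=0,
)

```text
t: 26.2
position: [0.6483, -0.265, 0.0731]
tcp_rot: [-2.022, -2.398, 0.003]
force: [0.4, -0.3, 0.1]
finger_gap: 0.0858
gripper_force: 0.0
```

Emit:
carry_out(
  rows=[0,0,-1,0,0,0,0,0,-1,0,0,0,0,0,-1,0,0,0,0.5,-0.1,-0.9,0,0,0,0.96,-0.19,-0.9,0,0,0,0.96,-0.19,-0.7,0,0,0,0.96,-0.19,0,0,0,0,0.96,-0.19,0,0,0,0],
)

```text
t: 27.0
position: [0.6021, -0.141, 0.2416]
tcp_rot: [2.025, 2.401, 0.003]
force: [0.1, 0.4, 0.4]
finger_gap: 0.0852
gripper_force: 0.0
```

Emit:
carry_out(
  rows=[0.96,-0.19,0,0,0,0,0.96,-0.19,0,0,0,0,0.96,-0.19,0,0,0,0,0.96,-0.19,0,0,0,0,0.96,-0.19,0,0,0,0,0.96,-0.19,0,0,0,0,0.96,-0.19,0,0,0,0,0.96,-0.19,0,0,0,0],
)

```text
t: 27.8
position: [0.518, 0.0785, 0.2409]
tcp_rot: [-2.025, -2.401, -0.002]
force: [-0.0, 0.4, 1.0]
finger_gap: 0.0855
gripper_force: 0.0
```

Run:
```python
from h import *
s,M=st();X=M[:,0]
t=np.array([.444,.318,0])-.073*X; go(t[0],t[1],.24)
```

```text
t 27.8 pos [0.518  0.0785 0.2409] yaw 0.169 q7 0.04 shift [ 5.85  -1.085  0.039] turn [ 0.    -0.002  0.   ] gap 0.0855
```

Emit:
carry_out(
  rows=[0.95,-0.18,0.04,0,0,0,0.95,-0.18,0,0,0,0,0.95,-0.18,0,0,0,0,0.95,-0.18,0,0,0,0,0.95,-0.18,0,0,0,0,0.95,-0.18,0,0,0,0,0,0,0,0,0,0,0,0,0,0,0,0],
)

```text
t: 28.6
position: [0.4574, 0.241, 0.2394]
tcp_rot: [-2.023, -2.402, -0.001]
force: [-0.3, -0.1, -0.5]
finger_gap: 0.0854
gripper_force: 0.0
```

Run:
```python
from h import *
p,im=snap('j1')
print(proj(p,TB['rts']))
for t in(80,90,100):
    uv,c,re=find(p,im,TB['rts'],.08,t,.03);print(uv,c,re)
go(c[0]/1000,c[1]/1000,.037)
print(tri(wristcam([.4471,.3141,.2004],[.432,3.11,-.004]),(332,186),p,uv))
```

```text
[[318.59025594 108.19357646]]
[319.85232291  97.05069776] [445.53289814 325.9567291 ] ((445.4923095703125, 325.9490966796875), (32.566898345947266, 32.38132095336914), 47.53678894042969)
[321.41488756  92.56831768] [446.80252861 332.66291899] ((444.53546142578125, 334.2754821777344), (32.56353759765625, 49.59719467163086), 6.987052917480469)
[325.86584596  88.57112795] [449.92683607 334.8728225 ] ((448.9345397949219, 334.6002197265625), (52.57439422607422, 32.89884948730469), 68.02835083007812)
t 28.65 pos [0.4578 0.2402 0.2392] yaw 0.169 q7 -0.32 shift [3.146 0.277 6.745] turn [-0.    -0.001 -0.   ] gap 0.0855
(array([0.44854978, 0.33220221, 0.06460743]), np.float64(0.0076152117395520596))
```

View pics/j1.png

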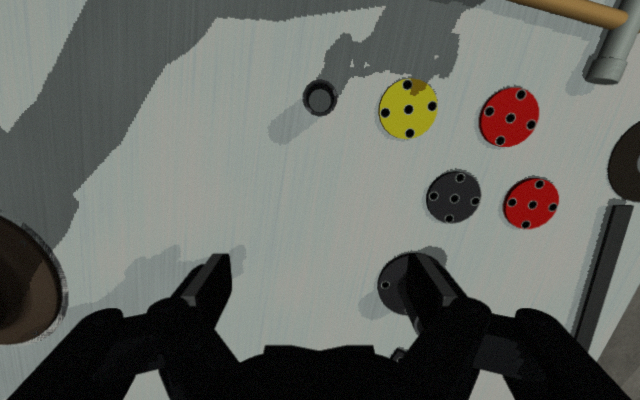

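The small round tube's rim is at (320,97), 32.5–34 mm across. That is about 10 mm from the rough estimate, and the close measurement (0.4455,0.326) is the one I'll trust. The dark plate at (453,197) is clear. Grasp the tube.

Emit:
carry_out(
  rows=[0.96,0.03,0.7,0,0,0,0.96,0.03,0.9,0,0,0,0.97,0.02,0.9,0,0,0,0,0,0.9,0,0,0,0,0,0,0,0,0,0,0,0,0,0,0],
)

```text
t: 29.25
position: [0.4458, 0.3252, 0.1369]
tcp_rot: [-2.027, -2.399, 0.002]
force: [0.7, 0.1, 1.0]
finger_gap: 0.0855
gripper_force: 0.0
```

Run:
```python
from h import *
go(.4455,.326,.037)
```

```text
t 29.25 pos [0.4458 0.3252 0.1369] yaw 0.168 q7 -0.43 shift [2.900e-02 2.000e-03 3.329e+00] turn [-0.002 -0.    -0.   ] gap 0.0855
```

Emit:
carry_out(
  rows=[0.03,0,0.7,-0.002,0,0,0,0,0.7,0,0,0,0,0,0.7,0,0,0,0,0,0.7,0,0,0,0,0,0.5,0,0,0,0,0,0,0,0,0,0,0,0,0,0,0],
)

```text
t: 29.95
position: [0.446, 0.3275, 0.0389]
tcp_rot: [-2.027, -2.4, -0.004]
force: [0.3, 0.1, 0.5]
finger_gap: 0.0854
gripper_force: 0.0
```

Emit:
carry_out(
  rows=[0,0,0,0,0,0,0,0,0,0,0,0,0,0,0,0,0,0,0,0,0,0,0,0,0,0,0,0,0,0,0,0,0,0,0,0,0,0,0,0,0,0,0,0,0,0,0,0],
  gripper=255,
  force=35,
)

```text
t: 30.75
position: [0.4448, 0.328, 0.0378]
tcp_rot: [-2.024, -2.401, -0.002]
force: [-0.1, -1.1, 6.7]
finger_gap: 0.0323
gripper_force: 36.6
```

Run:
```python
from h import *
im=cv2.imread('pics/j1.png');h,a=hole(im,(453.5,197.5));print(h,a)
print(plane(wristcam([.4576,.2406,.2393],[-2.023,-2.402,-.001]),[h],.008))
go(.6386,.2368,.1)
place((.4455,.326),(.6386,.2368),9.7)
```

```text
[454.14814815 198.2962963 ] 27
[[0.63914685 0.235528   0.008     ]]
t 30.75 pos [0.4448 0.328  0.0378] yaw 0.17 q7 -0.38 shift [-4.087  5.853 -2.078] turn [ 0.001 -0.002  0.   ] gap 0.0323
off -0.0021 target [0.6382 0.2389] after lift+turn: shift -4.015 5.855
```

Emit:
carry_out(
  rows=[0,0,-0.4,0,0,0,0,0,-0.8,0,0,0,0,0,-0.8,0,0,0,-0.67,0.97,0,0,0,0,-0.67,0.98,0,0,0,0,-0.67,0.98,0,0,0,0,-0.67,0.98,0,0,0,0,-0.67,0.98,0,0,0,0],
)

```text
t: 31.55
position: [0.607, 0.2527, 0.0974]
tcp_rot: [-2.024, -2.401, -0.0]
force: [0.2, 0.8, -2.4]
finger_gap: 0.0325
gripper_force: 36.1
```

Emit:
carry_out(
  rows=[-0.67,0.97,0,0,0,0,0,0,0,0,0,0,0,0,0,0,0,0],
)

```text
t: 31.85
position: [0.6383, 0.2374, 0.0968]
tcp_rot: [-2.027, -2.399, 0.001]
force: [-0.7, 0.8, -3.2]
finger_gap: 0.0325
gripper_force: 36.1
```

Run:
```python
from h import *
print(sensors.sense()['force'])
go(.6384,.2384,.046)
p,im=snap('k1')
print(proj(p,[[.6388,.2363,.008]]))
```

```text
[-0.72714737  0.83394804 -3.2316931 ]
t 31.85 pos [0.6383 0.2374 0.0968] yaw 0.168 q7 -0.1 shift [0.033 0.01  1.692] turn [-0.001 -0.    -0.   ] gap 0.0325
[[317.14852621 206.5978902 ]]
```

View pics/k1.png

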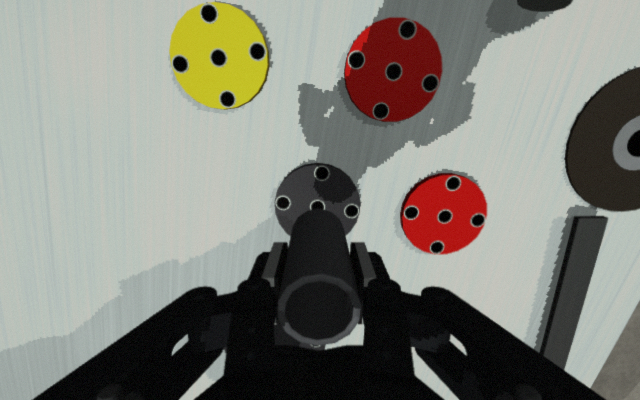

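The vent hole is seen at (317.5,206), predicted (317.1,206.6). This is the dark plate, and the red and yellow ones are clear of the tube. Lower it.

Emit:
carry_out(
  rows=[0.03,0.01,0.3,0,0,0,0,0,0.4,0,0,0,0,0,0.4,0,0,0,0,0,0.3,0,0,0,0,0,0.15,0,0,0,0,0,0,0,0,0,0,0,0,0,0,0],
)

```text
t: 32.6
position: [0.6386, 0.2396, 0.0507]
tcp_rot: [-2.025, -2.401, -0.001]
force: [-0.0, -0.3, -1.3]
finger_gap: 0.0323
gripper_force: 36.1
```

Run:
```python
from h import *
print(sensors.sense()['force'])
go(.6384,.2384,.046)
```

```text
[-0.01031934 -0.3275695  -1.31080586]
t 32.6 pos [0.6386 0.2396 0.0507] yaw 0.17 q7 -0.09 shift [-0.037 -0.012  0.156] turn [ 0.    -0.001  0.   ] gap 0.0323
```

Emit:
carry_out(
  rows=[-0.03,-0.01,0.08,0,0,0,0,0,0.05,0,0,0,0,0,0,0,0,0],
)

```text
t: 32.9
position: [0.6382, 0.2386, 0.0467]
tcp_rot: [-2.024, -2.401, -0.001]
force: [-0.3, 0.2, -2.0]
finger_gap: 0.0321
gripper_force: 36.1
```

Emit:
carry_out(
  rows=[0,0,0.03,0,0,0,0,0,0,0,0,0],
)

```text
t: 33.1
position: [0.6383, 0.2387, 0.0459]
tcp_rot: [-2.024, -2.402, -0.002]
force: [1.0, 0.2, -2.6]
finger_gap: 0.0327
gripper_force: 36.1
```

Emit:
carry_out(
  rows=[0,0,0.02,0,0,0,0,0,0,0,0,0],
)

```text
t: 33.3
position: [0.6384, 0.2388, 0.0459]
tcp_rot: [-2.024, -2.402, -0.002]
force: [-1.6, -0.5, 3.7]
finger_gap: 0.0326
gripper_force: 36.6
```

Emit:
carry_out(
  rows=[0,0,-0.03,0,0,0,0,0,0,0,0,0,0,0,0,0,0,0,0,0,0,0,0,0,0,0,0,0,0,0,0,0,0,0,0,0,0,0,-0.3,0,0,0,0,0,-0.6,0,0,0],
  gripper=0,
)

```text
t: 34.1
position: [0.6372, 0.2383, 0.0724]
tcp_rot: [-2.023, -2.401, 0.003]
force: [1.3, 0.2, -0.1]
finger_gap: 0.0853
gripper_force: 0.0
```

Emit:
carry_out(
  rows=[0,0,-1,0,0,0,0,0,-1,0,0,0,0,0,-1,0,0,0,0,0,-1,0,0,0,-0.8,0,-1,0,0,0,-0.8,0,-0.5,0,0,0,-0.8,0,0,0,0,0,0,0,0,0,0,0],
)

```text
t: 34.9
position: [0.6517, 0.1624, 0.24]
tcp_rot: [2.03, 2.394, 0.002]
force: [0.3, -0.3, -0.7]
finger_gap: 0.0855
gripper_force: 0.0
```

```bash
cat >> h.py <<'E'
def check(p,im,n,sq,w):
    g=np.array(PLT[n]+(.008,));uv,c,re=find(p,im,g,.008,95,.06)
    u=proj(p,[*g[:2],.088])[0]; r=np.linalg.norm(proj(p,[g[0]+w/2,g[1],.088])[0]-u)*(1.6 if sq else 1.3)
    v=im.max(2);yy,xx=np.mgrid[:400,:640];near=np.hypot(xx-u[0],yy-u[1])<r
    t=np.percentile(v[near],80)
    th,_=cv2.threshold(v[near].reshape(-1,1),0,255,cv2.THRESH_OTSU)
    m=(near&(v>th)&(v<125)).astype(np.uint8)
    k,l,s,cc=cv2.connectedComponentsWithStats(m);i=1+np.argmax(s[1:,4])
    pts=np.argwhere(l==i)[:,::-1].astype(float)
    q=np.float32(plane(p,pts,.088)[:,:2]*1000);rt=cv2.minAreaRect(q)
    print(n,'plate',c.round(1),np.round(re[1],1),round(re[2],1),'rim th',th,'ctr',np.round(rt[0],1),np.round(rt[1],1),round(rt[2],1),'circ',np.round(cv2.minEnclosingCircle(q)[0],1))
PLT=dict(rps=(.6388,.2363),rpl=(.6195,.101),spl=(.66,-.0765),sps=(.6498,-.2667))
E
python3 - <<'E'
from h import *
s,M=st();print(s['position'])
p,im=snap('l1');check(p,im,'rps',0,.034);check(p,im,'rpl',0,.048)
u=proj(p,[.6388,.2363,.088])[0].round().astype(int);print(u)
print(im.max(2)[u[1],u[0]-36:u[0]+37:1].tolist())
print(im.max(2)[u[1]-36:u[1]+37:1,u[0]].tolist())
for n in('rpl','spl'): go(PLT[n][0]-.073*M[0,0],PLT[n][1]-.073*M[1,0],.24)
E
```

```text
[0.65167897 0.16239704 0.23999523]
rps plate [639.  237.4] [67.6 69. ] 2.8 rim th 35.0 ctr [638.3 235.1] [40.2 42.4] 54.4 circ [639.  235.6]
rpl plate [619.1  97.3] [111.7  99.3] 47.9 rim th 97.0 ctr [624.3  78.4] [9.8 0. ] 9.4 circ [624.3  78.4]
[316 109]
[170, 171, 171, 171, 153, 150, 150, 118, 82, 99, 73, 35, 21, 13, 22, 31, 61, 73, 50, 47, 73, 75, 67, 29, 18, 15, 16, 19, 22, 18, 24, 34, 22, 5, 3, 7, 4, 0, 6, 0, 10, 45, 24, 17, 19, 17, 20, 22, 16, 20, 23, 48, 72, 76, 63, 93, 70, 30, 13, 1, 7, 10, 18, 62, 93, 70, 119, 170, 175, 171, 172, 172, 173]
[169, 169, 129, 97, 78, 57, 96, 98, 51, 25, 13, 6, 12, 22, 43, 66, 38, 39, 48, 37, 26, 21, 17, 15, 15, 18, 21, 21, 15, 21, 34, 42, 8, 0, 0, 3, 4, 0, 5, 1, 24, 40, 19, 14, 22, 22, 19, 20, 20, 21, 30, 46, 53, 67, 55, 86, 80, 28, 0, 8, 0, 4, 38, 76, 88, 90, 142, 154, 170, 172, 171, 174, 170]
t 34.95 pos [0.6509 0.1651 0.2392] yaw 0.166 q7 -0.03 shift [-4.368 -1.393 -0.031] turn [ 0.001 -0.001  0.   ] gap 0.0855
t 34.95 pos [0.6509 0.1651 0.2392] yaw 0.166 q7 -0.03 shift [-10.426  -1.042  -0.034] turn [ 0.001 -0.001  0.   ] gap 0.0855
```

The small round tube checks out numerically. The vent hole seen through the bore is concentric with the rim to about 1 mm. Check the others in millimetre profiles.

Emit:
carry_out(
  rows=[-0.88,-0.28,0,0,0,0,-0.88,-0.28,0,0,0,0,-0.87,-0.28,0,0,0,0,-0.87,-0.28,0,0,0,0,-0.87,-0.28,0,0,0,0,0,0,0,0,0,0,0,0,0,0,0,0],
)

```text
t: 35.65
position: [0.6311, 0.032, 0.2379]
tcp_rot: [-2.024, -2.401, -0.002]
force: [0.8, 0.6, -0.5]
finger_gap: 0.0854
gripper_force: 0.0
```

```bash
cat >> h.py <<'E'
def profile(p,im,n,deg,z,L,strips=(0,),hw=3):
    """brightness along the plate's axes through its centre, sampled every mm at height z"""
    v=im.max(2).astype(np.float32);a=np.deg2rad(deg)
    for k,(e,f) in enumerate([((np.cos(a),np.sin(a)),(-np.sin(a),np.cos(a))),((-np.sin(a),np.cos(a)),(np.cos(a),np.sin(a)))]):
        for o in strips:
            s=np.arange(-L,L+1);w=np.arange(-hw,hw+1)+o
            P=np.array([[(np.array(PLT[n])+i*.001*np.array(e)+j*.001*np.array(f)).tolist()+[z] for i in s] for j in w])
            u=proj(p,P.reshape(-1,3)).reshape(len(w),-1,2).astype(np.float32)
            b=cv2.remap(v,u[...,0],u[...,1],cv2.INTER_LINEAR).mean(0)
            print(n,'z',z,'axis',k,'strip',o,'left',dict(zip(s[:18].tolist(),b[:18].astype(int).tolist())),'right',dict(zip(s[-18:].tolist(),b[-18:].astype(int).tolist())))
E
python3 - <<'E'
from h import *
p,im=snap('m1')
profile(p,im,'rpl',0,.088,30);profile(p,im,'rpl',0,.008,54,hw=0)
s,M=st();go(PLT['spl'][0]-.073*M[0,0],PLT['spl'][1]-.073*M[1,0],.24)
print(hole(im,proj(p,[*PLT['rpl'],.008])[0]),proj(p,[*PLT['rpl'],.008]))
E
```

```text
rpl z 0.088 axis 0 strip 0 left {-30: 34, -29: 38, -28: 53, -27: 61, -26: 52, -25: 43, -24: 41, -23: 46, -22: 65, -21: 74, -20: 70, -19: 44, -18: 23, -17: 16, -16: 13, -15: 12, -14: 17, -13: 18} right {13: 19, 14: 17, 15: 16, 16: 16, 17: 14, 18: 16, 19: 17, 20: 26, 21: 54, 22: 73, 23: 73, 24: 59, 25: 44, 26: 46, 27: 64, 28: 57, 29: 49, 30: 40}
rpl z 0.088 axis 1 strip 0 left {-30: 38, -29: 37, -28: 51, -27: 61, -26: 52, -25: 43, -24: 51, -23: 73, -22: 80, -21: 70, -20: 44, -19: 26, -18: 21, -17: 19, -16: 18, -15: 17, -14: 16, -13: 18} right {13: 18, 14: 17, 15: 16, 16: 21, 17: 19, 18: 14, 19: 16, 20: 29, 21: 38, 22: 43, 23: 34, 24: 26, 25: 24, 26: 26, 27: 33, 28: 34, 29: 24, 30: 19}
rpl z 0.008 axis 0 strip 0 left {-54: 164, -53: 160, -52: 150, -51: 140, -50: 119, -49: 77, -48: 54, -47: 47, -46: 48, -45: 59, -44: 80, -43: 84, -42: 71, -41: 53, -40: 45, -39: 51, -38: 71, -37: 76} right {37: 50, 38: 28, 39: 17, 40: 14, 41: 14, 42: 29, 43: 55, 44: 80, 45: 76, 46: 56, 47: 46, 48: 44, 49: 61, 50: 107, 51: 154, 52: 165, 53: 163, 54: 164}
rpl z 0.008 axis 1 strip 0 left {-54: 162, -53: 155, -52: 147, -51: 129, -50: 89, -49: 60, -48: 48, -47: 50, -46: 63, -45: 80, -44: 85, -43: 65, -42: 44, -41: 36, -40: 42, -39: 46, -38: 61, -37: 81} right {37: 22, 38: 15, 39: 16, 40: 15, 41: 22, 42: 39, 43: 53, 44: 46, 45: 31, 46: 22, 47: 24, 48: 33, 49: 64, 50: 89, 51: 93, 52: 91, 53: 93, 54: 94}
t 35.7 pos [0.6312 0.0331 0.2378] yaw 0.172 q7 0.18 shift [-6.195  0.323 -0.089] turn [ 0.    -0.002  0.   ] gap 0.0853
(array([316.93401015, 113.98350254]), np.int32(788)) [[317.49066258 113.7380415 ]]
```

The large round tube is centred to under 1 mm. Now the large square.

Emit:
carry_out(
  rows=[-0.89,0.05,0,0,0,0,-0.89,0.05,0,0,0,0,-0.89,0.05,0,0,0,0,-0.89,0.05,0,0,0,0,-0.88,0.04,0,0,0,0,-0.88,0.04,0,0,0,0,-0.88,0.04,0,0,0,0,0,0,0,0,0,0],
)

```text
t: 36.5
position: [0.6724, -0.1534, 0.2372]
tcp_rot: [2.028, 2.399, -0.002]
force: [-0.3, -0.9, -0.1]
finger_gap: 0.0858
gripper_force: 0.0
```

Run:
```python
from h import *
p,im=snap('n1')
profile(p,im,'spl',72.9,.088,31,(-15,15));profile(p,im,'spl',72.9,.008,56,(-20,20),2)
s,M=st();go(PLT['sps'][0]-.073*M[0,0],PLT['sps'][1]-.073*M[1,0],.24)
```

```text
spl z 0.088 axis 0 strip -15 left {-31: 42, -30: 41, -29: 41, -28: 39, -27: 39, -26: 40, -25: 55, -24: 73, -23: 78, -22: 77, -21: 61, -20: 31, -19: 17, -18: 16, -17: 16, -16: 15, -15: 16, -14: 17} right {14: 28, 15: 34, 16: 29, 17: 25, 18: 21, 19: 16, 20: 13, 21: 22, 22: 37, 23: 42, 24: 41, 25: 36, 26: 26, 27: 23, 28: 24, 29: 25, 30: 24, 31: 24}
spl z 0.088 axis 0 strip 15 left {-31: 38, -30: 38, -29: 38, -28: 39, -27: 39, -26: 39, -25: 50, -24: 71, -23: 77, -22: 77, -21: 64, -20: 36, -19: 22, -18: 19, -17: 16, -16: 15, -15: 16, -14: 16} right {14: 17, 15: 17, 16: 17, 17: 17, 18: 17, 19: 13, 20: 13, 21: 20, 22: 36, 23: 41, 24: 41, 25: 39, 26: 29, 27: 27, 28: 29, 29: 29, 30: 29, 31: 29}
spl z 0.088 axis 1 strip -15 left {-31: 43, -30: 43, -29: 43, -28: 42, -27: 42, -26: 46, -25: 65, -24: 74, -23: 70, -22: 42, -21: 19, -20: 15, -19: 15, -18: 17, -17: 16, -16: 16, -15: 15, -14: 15} right {14: 18, 15: 18, 16: 14, 17: 15, 18: 14, 19: 17, 20: 34, 21: 64, 22: 74, 23: 71, 24: 50, 25: 39, 26: 38, 27: 38, 28: 39, 29: 38, 30: 39, 31: 38}
spl z 0.088 axis 1 strip 15 left {-31: 42, -30: 42, -29: 
[... 1146 characters left out ...]
: 44, -44: 43, -43: 43, -42: 43, -41: 42, -40: 43, -39: 42} right {39: 39, 40: 38, 41: 37, 42: 36, 43: 37, 44: 39, 45: 39, 46: 41, 47: 44, 48: 47, 49: 60, 50: 94, 51: 135, 52: 152, 53: 161, 54: 163, 55: 164, 56: 164}
spl z 0.008 axis 1 strip 20 left {-56: 164, -55: 165, -54: 165, -53: 164, -52: 162, -51: 149, -50: 102, -49: 58, -48: 45, -47: 44, -46: 43, -45: 43, -44: 41, -43: 43, -42: 45, -41: 44, -40: 42, -39: 43} right {39: 43, 40: 43, 41: 44, 42: 44, 43: 43, 44: 44, 45: 43, 46: 43, 47: 43, 48: 45, 49: 56, 50: 91, 51: 137, 52: 158, 53: 162, 54: 163, 55: 162, 56: 160}
t 36.55 pos [ 0.6725 -0.1508  0.2371] yaw 0.169 q7 0.48 shift [-6.114 -1.395 -0.101] turn [-0.    -0.001 -0.   ] gap 0.0856
```

The large square tube is within 1 mm and parallel. Last check is the small square.

Emit:
carry_out(
  rows=[-0.88,-0.2,0,0,0,0,-0.88,-0.2,0,0,0,0,-0.87,-0.2,0,0,0,0,-0.87,-0.2,0,0,0,0,-0.87,-0.2,0,0,0,0,-0.87,-0.2,0,0,0,0,-0.87,-0.2,0,0,0,0,0,0,0,0,0,0],
)

```text
t: 37.35
position: [0.6611, -0.3406, 0.2369]
tcp_rot: [-2.027, -2.399, 0.002]
force: [-0.2, 0.1, -0.1]
finger_gap: 0.0855
gripper_force: 0.0
```

Run:
```python
from h import *
p,im=snap('o1')
profile(p,im,'sps',9.7,.088,20,(-9,9),2);profile(p,im,'sps',9.7,.008,39,(-10,10),2)
print(sensors.sense()['position'])
```

```text
sps z 0.088 axis 0 strip -9 left {-20: 38, -19: 36, -18: 37, -17: 37, -16: 38, -15: 39, -14: 55, -13: 70, -12: 69, -11: 40, -10: 22, -9: 18, -8: 16, -7: 18, -6: 18, -5: 18, -4: 20, -3: 19} right {3: 17, 4: 18, 5: 19, 6: 18, 7: 20, 8: 21, 9: 20, 10: 18, 11: 15, 12: 17, 13: 36, 14: 67, 15: 65, 16: 51, 17: 43, 18: 41, 19: 42, 20: 42}
sps z 0.088 axis 0 strip 9 left {-20: 43, -19: 42, -18: 44, -17: 42, -16: 42, -15: 38, -14: 31, -13: 34, -12: 35, -11: 24, -10: 16, -9: 17, -8: 17, -7: 16, -6: 17, -5: 14, -4: 16, -3: 16} right {3: 15, 4: 14, 5: 16, 6: 15, 7: 15, 8: 14, 9: 16, 10: 15, 11: 14, 12: 14, 13: 26, 14: 43, 15: 44, 16: 30, 17: 25, 18: 23, 19: 23, 20: 25}
sps z 0.088 axis 1 strip -9 left {-20: 39, -19: 38, -18: 38, -17: 38, -16: 40, -15: 50, -14: 64, -13: 67, -12: 50, -11: 29, -10: 20, -9: 21, -8: 23, -7: 22, -6: 22, -5: 22, -4: 22, -3: 23} right {3: 18, 4: 18, 5: 18, 6: 17, 7: 20, 8: 20, 9: 19, 10: 15, 11: 17, 12: 28, 13: 39, 14: 39, 15: 40, 16: 39, 17: 38, 18: 40, 19: 42, 20: 43}
sps z 0.088 axis 1 strip 9 left {-20: 42, -19: 42, -18: 43, -17: 40, -16: 44, -15: 57, -14: 72, -13: 7
[... 986 characters left out ...]
 -38: 151, -37: 143, -36: 114, -35: 71, -34: 49, -33: 40, -32: 38, -31: 38, -30: 37, -29: 38, -28: 37, -27: 37, -26: 37, -25: 37, -24: 37, -23: 38, -22: 37} right {22: 32, 23: 34, 24: 38, 25: 42, 26: 43, 27: 43, 28: 43, 29: 43, 30: 44, 31: 44, 32: 43, 33: 42, 34: 54, 35: 79, 36: 117, 37: 155, 38: 159, 39: 160}
sps z 0.008 axis 1 strip 10 left {-39: 158, -38: 152, -37: 136, -36: 109, -35: 70, -34: 51, -33: 44, -32: 43, -31: 42, -30: 41, -29: 43, -28: 43, -27: 42, -26: 42, -25: 42, -24: 42, -23: 44, -22: 40} right {22: 22, 23: 23, 24: 24, 25: 24, 26: 24, 27: 25, 28: 23, 29: 24, 30: 22, 31: 23, 32: 24, 33: 27, 34: 48, 35: 74, 36: 86, 37: 88, 38: 87, 39: 87}
[ 0.66190938 -0.33808818  0.23688815]
```

```bash
python3 -c "
from workcell import workorder
print(workorder.hand_in())"
```

```text
the job is handed in; nothing more can be done
None
```

The job is handed in: all four tubes stand upright on their matching plates, centred to about 1 mm in my wrist-camera checks and the square ones parallel to their plates, in about 37 s, with the bar end and hammer never touched.

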